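Put the swapped parts back in their own nests on the repair bench

ROBOT

A 7-joint arm with a two-finger parallel gripper is mounted at the origin on the work surface. World frame = base frame: x ahead of the robot, y to its left, z up, the work surface at z = 0. Lengths are in m, angles in rad, forces in N, time in s.
With the tool pointing down it reaches from about 0.425 to 0.925 m from the base axis. Payload 6.8 kg.
Tool frame: the origin (TCP) lies at the very end of the fingers, on their centre line; the grasp point (between the pads) lies 19 mm behind it; z points along the fingers, y is the line along which they close (so a half turn about z gives the same grasp; the last joint's range is limited). The gripper opens to 85 mm and grips with 20 to 120 N. Pads are 22 mm wide; open, the fingers measure 114 mm over their backs; the gripper's body (76 mm by 85 mm) begins 54 mm behind the grasp point. The pads swing forward as they close: fully open they stand 13 mm farther back than shut.
Start: joints at [-1.26, 0.477, 0.022, 1.555, -0.011, 1.109, -0.083], TCP at [0.274, 0.617, 0.231] pointing down, gripper open.
Joint ranges: [-2.96, 2.96], [-0.34, 2.1], [-1.41, 1.46], [0.24, 2.44], [-1.37, 4.51], [0.17, 1.92], [-2.96, 2.96]. Speed limits (rad/s): [2.39, 2.39, 3.14, 3.14, 3.14, 3.14, 3.14].

INTERFACE

Orientations are given as a rotation vector (axis times angle).
In Python, from bench import monitor, optics, r gives the robot as it stands.
- The arm moves only by the shell command python3 -m crank 'ROWS' [OPENING] [FORCE]. ROWS is JSON, a list of rows, each a list of 2 entries, a list of its own where there are three numbers: the shift along the tool's x, y, z in cm, then the turn, a rotation vector about the tool's x, y, z in rad. A call has 1 to 5 rows; each row shifts and turns the commanded pose from where the row before left it, along the tool's axes as they then stand; what a row does not reach is not made up. A row lasts 1/10 s, in which the tool goes at most 50 mm and 8.59 degrees, less where a joint would pass 70% of its speed; a pose out of reach is approached as far as the arm can. A call is refused whole if a number of a shift passes 5 or a number of a turn 0.15, either way. A call with a gripper value outside its range is refused whole. OPENING is the finger opening in cm, from 0 to 8.54, set as the call begins (- or left out, the last holds). The fingers move at their own pace and stop on an object; FORCE is the grip in N (left out, the last holds). Time passes only in rows, so rows that do not move let the fingers close. It gives the time, the measured TCP pose, the force, the opening and the grip force at its end, in the units of the state.
- monitor.get_obs(): the state, without advancing time (a new reading comes with each control period).
- optics.grab_frame(name): name is "side" or "top"; returns (picture, depth): 480x640x3 uint8, red, green, blue; 480x640 float32, m along the optical axis (not along the pixel's ray), 0 where there is no reading.
- optics.camera_model(name): a dict with "vertical_fov" (degrees; the focal length in pixels is half the picture's height over the tangent of half this angle, whatever the lens; pixels are square), "cx", "cy" (the principal point, pixels), "R" (3x3) and "t" (3): a world point X has camera coordinates R X + t. Camera axes: x right, y down, z forward; pixel columns grow to the right and rows downward; lengths in m; the calibration is good to about 2 mm. A picture is of the moment at which its call begins. camera_model takes no time and is no camera call.
- r.hand_in(): hands the job in; it is judged then, once.
The state is a dict: "clock": time; "joints": joint angles; "qvel": joint speeds; "tau": joint torques, N m; "tcp_pos": TCP position; "orientation": TCP orientation; "contact_force": force on the tool from outside, world axes, zero at the start; "moment": the same for the moment, N m; "grip_width": finger opening in m; "gripper_force": force on a finger pad.
Only numpy, scipy, OpenCV 4.12 (cv2) and the standard library are available. Lean on these libraries where they do the work, as an engineer would, in place of code of your own. Each camera call takes 0.05 s, during which the arm holds its last target. There are 200 camera calls.

TASK

The transformer, the can capacitor and the finned heat sink have been left in one another's nests: put the transformer in the square nest, the capacitor in the round one and the heat sink in the long one (lengthwise), each standing upright, flat on the nest's floor, near its middle and released. First set one of them down, and let go of it, on the empty cork disc as the spare place. Keep the parts upright all the while, and leave the flux tin and the solder spool where they are.

Things in the scene. Friction and masses are not known exactly. Their poses are not given: they have to be found in the camera images.
- transformer: small iron-core transformer standing upright: a dark steel core block 46 (x) x 24 (y) x 52 mm high, with a copper winding in the middle that bulges out to 42 mm along y (28 mm wide along x, from 11 to 41 mm up). About 0.35 kg. Origin at the centre of the underside, z up. Easily gripped across x (46 mm) on the core's flat sides, about 40 mm up. Starts in the round nest.
- capacitor: bare aluminium can capacitor standing upright, 40 mm diameter, 56 mm high, with two brass terminals 3 mm high on a black top. About 0.14 kg. Origin at the centre of the underside, z up. Starts in the long nest.
- heat_sink: aluminium heat sink standing upright, 64 (x) x 30 (y) x 50 mm high, a plate along x with nine upright fins on either side. About 0.16 kg. Origin at the centre of the underside, z up, x along its length. Easily gripped across y (30 mm), about 40 mm up. Starts in the square nest.
- square_nest: fixed white plastic tray, 88 x 88 mm outside, 76 x 76 mm inside, floor 4 mm thick, lip to 12 mm above the bench; the transformer's place. Origin at the centre of its underside on the bench, x and y along its sides.
- round_nest: fixed white plastic round dish, 80 mm diameter outside, 68 mm inside, floor 4 mm thick, lip to 12 mm above the bench; the capacitor's place. Origin at the centre of its underside on the bench.
- long_nest: fixed white plastic oblong tray, 104 (x) x 62 (y) mm outside, 92 x 50 mm inside, floor 4 mm thick, lip to 12 mm above the bench; the heat sink's place, which fits only lengthwise (heat sink x along tray x, either way round). Origin at the centre of its underside on the bench.
- cork_disc: fixed flat cork disc, 90 mm diameter, 4 mm thick, empty at the start: the spare place. Origin at the centre of its underside on the bench.
- flux_tin: bystander: loose round tin with green lid, 52 mm diameter, 29 mm high. Origin at the centre of the underside. Leave it alone.
- solder_spool: bystander: loose spool of solder wire lying flat, white flanges 60 mm diameter, 30 mm high. Origin at the centre of the underside. Leave it alone.
There are look-alikes about, which are no part of the job. Leave any green or pink look-alike of the long_nest alone. What is shaped like the heat_sink but red is not meant.

How it is judged:
On the way:
1. one of the three parts stands released on the cork disc (centre within 35 mm) (((horizontal distance between transformer and cork_disc below 0.035 m and z of transformer in the frame of cork_disc below 0.007 m and angle between transformer's own z axis and vertical below 0.1 rad and linear speed of transformer below 0.03 m/s and contact force between the fingers and transformer below 0.1 N) or (horizontal distance between capacitor and cork_disc below 0.035 m and z of capacitor in the frame of cork_disc below 0.007 m and angle between capacitor's own z axis and vertical below 0.1 rad and linear speed of capacitor below 0.03 m/s and contact force between the fingers and capacitor below 0.1 N) or (horizontal distance between heat_sink and cork_disc below 0.035 m and z of heat_sink in the frame of cork_disc below 0.007 m and angle between heat_sink's own z axis and vertical below 0.1 rad and linear speed of heat_sink below 0.03 m/s and contact force between the fingers and heat_sink below 0.1 N))), for 0.2 s.
At the end, for the whole second after the job is handed in: Transformer in the square nest, capacitor in the round nest and heat sink in the long nest: each centre within 15 mm of its nest's centre, underside within 3 mm of the nest's floor, upright within 0.1 rad, at rest and released (horizontal distance between transformer and square_nest below 0.015 m and z of transformer in the frame of square_nest below 0.007 m and angle between each of transformer, capacitor, heat_sink's own z axis and vertical below 0.1 rad and linear speed of each of transformer, capacitor, heat_sink below 0.03 m/s and contact force between the fingers and transformer below 0.1 N and horizontal distance between capacitor and round_nest below 0.015 m and z of capacitor in the frame of round_nest below 0.007 m and contact force between the fingers and capacitor below 0.1 N and horizontal distance between heat_sink and long_nest below 0.015 m and z of heat_sink in the frame of long_nest below 0.007 m and contact force between the fingers and heat_sink below 0.1 N); the robot touches nothing.
It fails at once if the flux tin is shifted by more than 20 mm (distance of flux_tin from where it was at the start of the episode above 0.02 m).
It fails at once if the solder spool is shifted by more than 20 mm (distance of solder_spool from where it was at the start of the episode above 0.02 m).
It fails at once if a part is tipped by more than 0.6 rad (angle between any of transformer, capacitor, heat_sink's own z axis and vertical above 0.6 rad).
It also fails if it takes over 115 s, if anything falls off the work surface, if the arm or the gripper's body presses on something with over 40 N, if the wrist force passes 120 N, or if a joint passes its speed limit or range.

## Working session

There is one attempt and no reset: what is moved stays moved. The work goes in short steps, Python scripts to look and compute and a shell command to move; the robot and the scene stay as the last step left them, time stands still between calls to the robot, and variables do not carry over. Pictures are saved under pics/ and viewed, at most 14 in all, crops included, and the job is handed in when it is done.

```bash
ls; mkdir -p pics
python3 - <<'E'
from bench import monitor, optics, r
import cv2,numpy as np
for n in("side","top"):
    p,d=optics.grab_frame(n); cv2.imwrite(f"pics/{n}0.png",p[:,:,::-1]); np.savez(f"{n}0.npz",p=p,d=d)
    print(n,optics.camera_model(n))
print(monitor.get_obs())
E
```

```text
pics
side {'vertical_fov': 57.345303704459425, 'cx': 315.83296414011295, 'cy': 238.0770969859825, 'R': array([[ 0.98635373, -0.16453405, -0.00590382],
       [-0.09613516, -0.54646196, -0.83194793],
       [ 0.13365755,  0.82116251, -0.55482231]]), 't': array([-0.49734681,  0.09567543,  0.78864587])}
top {'vertical_fov': 42.77442805015622, 'cx': 310.43831097403324, 'cy': 238.34192204589104, 'R': array([[ 0.00204714, -0.99999189, -0.00346744],
       [-0.99350102, -0.00163921, -0.11381137],
       [ 0.11380476,  0.0036779 , -0.99349633]]), 't': array([0.02463915, 0.51357468, 1.32562283])}
{'clock': 0.1, 'joints': array([-1.26008558,  0.47774874,  0.02235268,  1.55635162, -0.01153211,
        1.10929394, -0.08311705]), 'qvel': array([-0.00037813, -0.00144508,  0.00073429, -0.00234079,  0.00038228,
        0.00017523,  0.00062714]), 'tau': array([ 4.53101413e-03, -5.97766507e+01,  1.61363393e+00, -2.81960750e+01,
        1.28138423e-02,  4.98813213e-03,  1.62173916e-05]), 'tcp_pos': array([0.27429492, 0.61616989, 0.23040254]), 'orientation': array([-6.53047676e-01, -3.07271063e+00,  2.59923464e-03]), 'contact_force': array([ 0.66266262, -0.51299557, -0.31097907]), 'moment': array([-0.01165997,  0.0127518 , -0.04378412]), 'gripper_force': 0.0, 'grip_width': 0.08568281437921683}
```

View pics/top0.png

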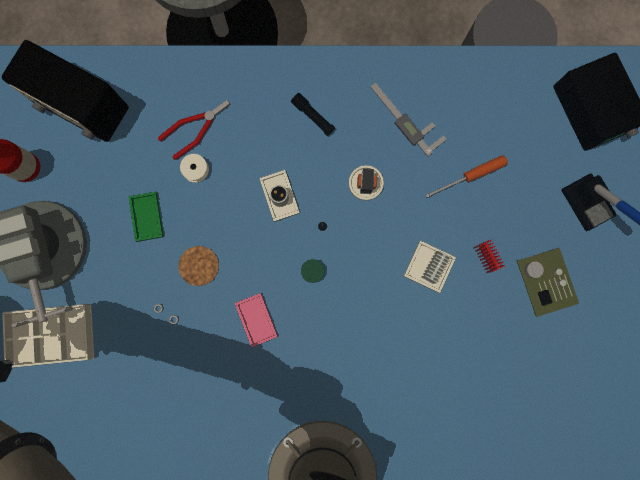

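View pics/side0.png

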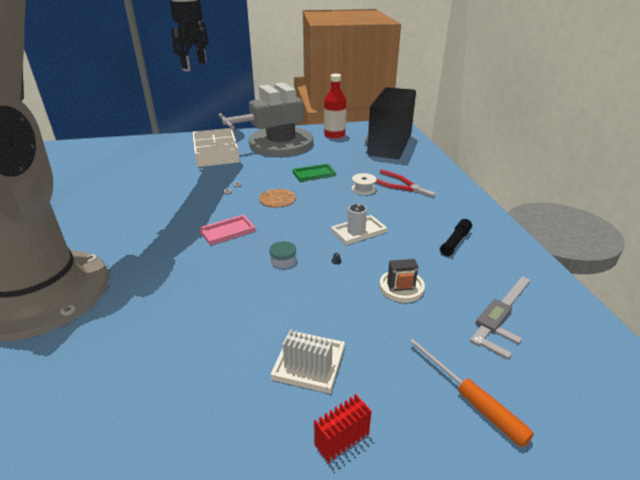

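The top view shows the base at the bottom, with x up and y left. What could be mistaken for the things I want:
- **Long nest:** white tray with the capacitor at (280,195). The green one at (146,217) and the pink one at (256,319) are look-alikes.
- **Heat sink:** the grey one in the white square nest at (430,267). The red one at (489,256) is not meant.
- **No rivals:** transformer in the round nest at (366,182), cork disc at (199,266).
- **Bystanders:** flux tin at (313,271), spool at (195,167).

```bash
cat > h.py <<'E'
import numpy as np,cv2
from bench import monitor, optics, r
from scipy.spatial.transform import Rotation as Ro
def ray(n,uv,z):
    m=optics.camera_model(n);f=240/np.tan(np.radians(m["vertical_fov"]/2))
    uv=np.atleast_2d(uv).astype(float);R=m["R"];c=-R.T@m["t"]
    d=np.c_[(uv[:,0]-m["cx"])/f,(uv[:,1]-m["cy"])/f,np.ones(len(uv))]@R
    return (c+d*((z-c[2])/d[:,2])[:,None])[:,:2]
def cloud(n,d):
    m=optics.camera_model(n);f=240/np.tan(np.radians(m["vertical_fov"]/2))
    v,u=np.mgrid[:480,:640]
    P=np.stack([(u-m["cx"])/f*d,(v-m["cy"])/f*d,d],-1)-m["t"]
    return P@m["R"]
def rect(pts):
    (c,s,a)=cv2.minAreaRect((np.asarray(pts)*1000).astype(np.float32))
    if s[0]<s[1]: a+=90
    return np.round(c,1),np.round(sorted(s),1),round((a+90)%180-90,1)  # angle of long side, deg
E
cat > m.py <<'E'
from h import *
import sys
def measure(p,d,tag=""):
    C=cloud("top",d); hsv=cv2.cvtColor(p,cv2.COLOR_RGB2HSV)
    v,u=np.mgrid[:480,:640]
    for n,(cu,cv_),rad in(("long",(280,195),36),("round",(366,182),28),("square",(430,267),36)):
        near=(u-cu)**2+(v-cv_)**2<rad**2
        w=(near&(hsv[...,1]<75)&(hsv[...,2]>110)).astype(np.uint8)
        cs,_=cv2.findContours(w,cv2.RETR_EXTERNAL,cv2.CHAIN_APPROX_NONE)
        k=max(cs,key=cv2.contourArea)[:,0]; g=ray("top",k,.012)
        ci=cv2.minEnclosingCircle((g*1000).astype(np.float32))
        print(n,"rect",*rect(g),"circ",ci)
        t=near&(C[...,2]>.035)&(C[...,2]<.075)&(d>0)
        if t.sum()>20: print("  part",t.sum(),"z",np.percentile(C[t][:,2],[10,50,90]).round(4),"mean",C[t][:,:2].mean(0).round(4),"rect",*rect(C[t][:,:2]))
    for n,(cu,cv_),rad,z,zz in(("cork",(199,266),28,.004,(.0,.01)),("tin",(313,271),20,.029,(.02,.05)),("spool",(195,167),22,.03,(.02,.05))):
        near=(u-cu)**2+(v-cv_)**2<rad**2
        t=near&((hsv[...,0]<25)&(hsv[...,1]>80) if n=="cork" else (C[...,2]>zz[0])&(C[...,2]<zz[1]))
        g=ray("top",np.c_[u[t],v[t]],z); print(n,t.sum(),"mean",g.mean(0).round(4),"circ",cv2.minEnclosingCircle((g*1000).astype(np.float32)),"z",np.median(C[t][:,2]).round(4))
if __name__=="__main__":
    f=np.load("top0.npz");measure(f["p"],f["d"])
    p=f["p"][:,:,::-1]
    cv2.imwrite("pics/crop0.png",cv2.resize(p[130:310,170:520],None,fx=2.2,fy=2.2,interpolation=cv2.INTER_CUBIC))
    o=monitor.get_obs();print(Ro.from_rotvec(o["orientation"]).as_matrix().round(3))
E
python3 m.py
```

```text
long rect [614.4  97.2] [ 62.4 105.2] 18.7 circ ((614.85498046875, 96.31490325927734), 59.85507583618164)
  part 285 z [0.0542 0.0598 0.0637] mean [0.6063 0.095 ] rect [608.2  95.2] [37.3 40.1] 1.1
round rect [644.2 -98.7] [78.3 79.3] -89.9 circ ((643.9114990234375, -98.17961120605469), 41.587646484375)
  part 355 z [0.0433 0.0534 0.0584] mean [ 0.6404 -0.0987] rect [641.4 -99.2] [40.1 47.2] -0.8
square rect [ 453.8 -239.4] [90.4 90.9] -25.0 circ ((454.00482177734375, -238.56503295898438), 62.45438766479492)
  part 364 z [0.0403 0.0521 0.057 ] mean [ 0.4508 -0.2487] rect [ 450.1 -249.2] [31.1 65.1] -29.9
cork 1232 mean [0.4547 0.2774] circ ((454.77520751953125, 277.2520446777344), 44.586700439453125) z 0.0039
tin 428 mean [0.4421 0.0216] circ ((442.1673583984375, 21.534805297851562), 25.65654182434082) z 0.0288
spool 557 mean [0.675  0.2891] circ ((675.2347412109375, 288.92578125), 30.185060501098633) z 0.0302
[[-0.914  0.407 -0.001]
 [ 0.407  0.914 -0.002]
 [-0.    -0.002 -1.   ]]
```

View pics/crop0.png

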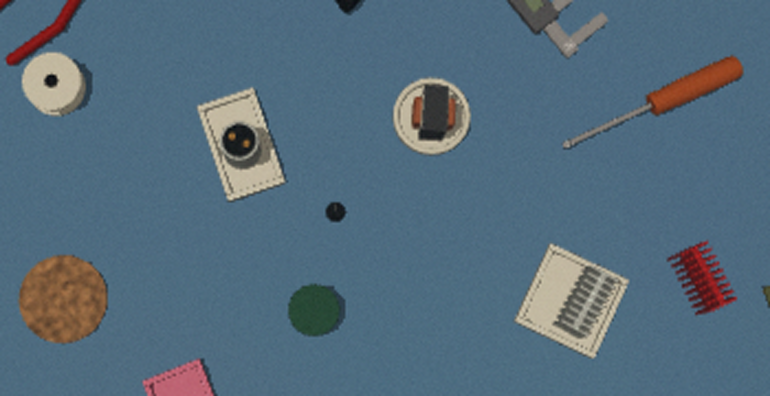

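The measured sizes match the given ones: long nest 105x62, round about 80, square 90, cork 89. I've picked the grey heat sink and the white nests. Order: capacitor to the cork, heat sink to the long nest, transformer to the square nest, capacitor to the round nest.

```bash
cat > go.py <<'E'
from h import *
import sys
x,y,z=map(float,sys.argv[1:4]); o=monitor.get_obs();R=Ro.from_rotvec(o["orientation"]).as_matrix()
d=R.T@(np.array([x,y,z])-o["tcp_pos"])*100; hd=np.degrees(np.arctan2(R[1,1],R[0,1]))
print("t",o["clock"],"shift cm",d.round(2),"heading",hd.round(2),"tilt tool",(R.T@[0,0,-1]).round(4),"n",int(np.ceil(np.linalg.norm(d)/4.9)))
if len(sys.argv)>4:
    dh=(float(sys.argv[4])-hd+90)%180-90; print("turn about tool z rad",round(-np.radians(dh),3),"j7",o["joints"][6])
E
S='[[[-3.97,-2.62,0.77],[0,0,0]],[[-3.97,-2.62,0.77],[0,0,0]],[[-3.97,-2.62,0.77],[0,0,0]],[[-3.97,-2.62,0.77],[0,0,0]],[[-3.97,-2.62,0.77],[0,0,0]]]'
python3 -m crank '[[[-3.97,-2.62,0.77],[0,0,0]],[[-3.97,-2.62,0.77],[0,0,0]],[[-3.97,-2.62,0.77],[0,0,0]],[[-3.97,-2.62,0.77],[0,0,0]],[[-3.97,-2.62,0.77],[0,0,0]]]' 7
python3 -m crank '[[[-3.97,-2.62,0.77],[0,0,0]],[[-3.97,-2.62,0.77],[0,0,0]],[[-3.97,-2.62,0.77],[0,0,0]],[[-3.97,-2.62,0.77],[0,0,0]],[[-3.97,-2.62,0.77],[0,0,0]]]'
python3 go.py 0.607 0.095 0.13
python3 - <<'E'
from h import *
f=np.load("top0.npz");p,d=f["p"],f["d"];C=cloud("top",d);v,u=np.mgrid[:480,:640]
t=((u-366)**2+(v-182)**2<28**2)&(C[...,2]>.049)&(C[...,2]<.075)
print(t.sum(),C[t][:,:2].mean(0),rect(C[t][:,:2]))
E
```

```text
clock: 0.6
tcp_pos: [0.4032, 0.4144, 0.1923]
orientation: [-0.653, -3.073, 0.001]
contact_force: [1.2, 1.0, -0.5]
grip_width: 0.0698
gripper_force: 0.0
clock: 1.1
tcp_pos: [0.5312, 0.2141, 0.1538]
orientation: [-0.653, -3.073, 0.0]
contact_force: [0.7, 0.3, 0.4]
grip_width: 0.0702
gripper_force: 0.0
t 1.1 shift cm [-11.77  -7.8    2.38] heading 66.02 tilt tool [-3.e-04  2.e-04  1.e+00] n 3
242 [ 0.64155183 -0.09943973] (array([641.3, -98.7]), array([30.7, 47.1]), -0.4)
```

```bash
python3 -m crank '[[[-3.92,-2.6,0.79],[0,0,0]],[[-3.92,-2.6,0.79],[0,0,0]],[[-3.92,-2.6,0.79],[0,0,0]],[[0,0,0],[0,0,0]]]'
python3 go.py 0.607 0.095 0.022
python3 - <<'E'
from h import *
p,d=optics.grab_frame("top");q,_=optics.grab_frame("side")
cv2.imwrite("pics/side1.png",cv2.resize(q[150:300,280:480,::-1],None,fx=3,fy=3,interpolation=cv2.INTER_CUBIC))
E
```

```text
clock: 1.5
tcp_pos: [0.6086, 0.0877, 0.1295]
orientation: [0.669, 3.068, -0.008]
contact_force: [0.6, -0.9, -0.1]
grip_width: 0.0701
gripper_force: 0.0
t 1.5 shift cm [ 0.47  0.65 10.74] heading 65.38 tilt tool [0.0022 0.0045 1.    ] n 3
```

View pics/side1.png

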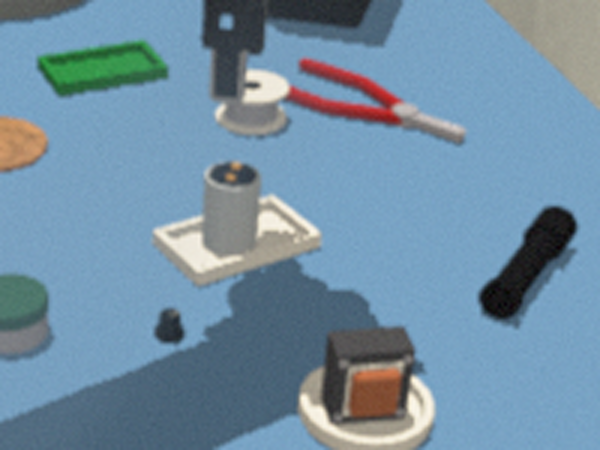

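The crop shows the gripper hovering above the capacitor at (232,210), with the long nest under it and the transformer in the round nest at (368,375). I'll settle, then descend.

```bash
python3 go.py 0.607 0.095 0.022 66
```

```text
t 1.6 shift cm [-0.08  0.02 10.79] heading 65.82 tilt tool [-9.0e-04  1.1e-03  1.0e+00] n 3
turn about tool z rad -0.003 j7 0.982147996178427
```

```bash
python3 -m crank '[[[0,0,3.5],[0,0,0]],[[0,0,3.5],[0,0,0]],[[0,0,2.5],[0,0,0]],[[0,0,1.3],[0,0,0]],[[0,0,0],[0,0,0]]]'
python3 -m crank '[[[0,0,0],[0,0,0]],[[0,0,0],[0,0,0]],[[0,0,0],[0,0,0]],[[0,0,0],[0,0,0]],[[0,0,0],[0,0,0]]]' 3 35
python3 -m crank '[[[0,0,0],[0,0,0]],[[0,0,-2],[0,0,0]],[[0,0,-2],[0,0,0]],[[0,0,-3],[0,0,0]],[[0,0,-3],[0,0,0]]]'
python3 go.py 0.4547 0.2774 0.12 66
```

```text
clock: 2.1
tcp_pos: [0.6046, 0.0982, 0.0211]
orientation: [-0.649, -3.07, 0.001]
contact_force: [0.1, 0.0, -0.2]
grip_width: 0.0702
gripper_force: 0.0
clock: 2.6
tcp_pos: [0.6076, 0.0973, 0.0244]
orientation: [0.653, 3.071, 0.003]
contact_force: [-1.3, 0.4, 7.5]
grip_width: 0.0393
gripper_force: 35.8
clock: 3.1
tcp_pos: [0.606, 0.0966, 0.1238]
orientation: [-0.653, -3.073, 0.0]
contact_force: [1.1, -0.1, -0.6]
grip_width: 0.0392
gripper_force: 35.6
t 3.1 shift cm [21.18 10.36  0.38] heading 65.99 tilt tool [-3.e-04  2.e-04  1.e+00] n 5
turn about tool z rad -0.0 j7 0.9849785200369436
```

```bash
python3 -m crank '[[[2.5,1.2,0],[0,0,0]],[[4,2,0],[0,0,0]],[[4,2,0],[0,0,0]],[[4,2,0],[0,0,0]],[[4,2,0],[0,0,0]]]'
python3 -m crank '[[[2,0.9,0],[0,0,0]],[[0.7,0.25,0],[0,0,0]],[[0,0,0],[0,0,0]],[[0,0,0],[0,0,0]]]'
python3 go.py 0.4547 0.2774 0.025 66
```

```text
clock: 3.6
tcp_pos: [0.4736, 0.2572, 0.1232]
orientation: [0.654, 3.072, 0.001]
contact_force: [1.0, -0.1, -1.1]
grip_width: 0.0392
gripper_force: 35.6
clock: 4.0
tcp_pos: [0.456, 0.2761, 0.1229]
orientation: [0.656, 3.071, -0.0]
contact_force: [0.5, -0.3, -1.0]
grip_width: 0.0394
gripper_force: 35.6
t 4.0 shift cm [0.18 0.06 9.79] heading 65.88 tilt tool [ 0.001 -0.     1.   ] n 2
turn about tool z rad -0.002 j7 0.5510082140744226
```

```bash
python3 -m crank '[[[0,0,3],[0,0,0]],[[0,0,3],[0,0,0]],[[0,0,2.2],[0,0,0]],[[0,0,1],[0,0,0]],[[0,0,0],[0,0,0]]]'
python3 -m crank '[[[0,0,0.3],[0,0,0]],[[0,0,0.2],[0,0,0]],[[0,0,0],[0,0,0]]]'
```

```text
clock: 4.5
tcp_pos: [0.455, 0.2758, 0.0295]
orientation: [-0.656, -3.071, 0.004]
contact_force: [-0.6, -0.7, -0.3]
grip_width: 0.0395
gripper_force: 35.6
clock: 4.8
tcp_pos: [0.4553, 0.2778, 0.0262]
orientation: [0.653, 3.072, 0.002]
contact_force: [-0.1, 0.5, -0.7]
grip_width: 0.0391
gripper_force: 35.6
```

```bash
python3 -m crank '[[[0,0,0.15],[0,0,0]],[[0,0,0],[0,0,0]],[[0,0,0],[0,0,0]]]'
python3 -m crank '[[[0,0,0.1],[0,0,0]],[[0,0,0],[0,0,0]],[[0,0,0],[0,0,0]]]'
```

```text
clock: 5.1
tcp_pos: [0.455, 0.2778, 0.0244]
orientation: [0.653, 3.073, 0.001]
contact_force: [-0.2, -0.6, 0.5]
grip_width: 0.0394
gripper_force: 35.7
clock: 5.4
tcp_pos: [0.455, 0.2778, 0.0243]
orientation: [0.653, 3.073, 0.001]
contact_force: [-2.5, -1.9, 12.5]
grip_width: 0.0392
gripper_force: 36.8
```

Contact with the cork. Release and rise.

```bash
python3 -m crank '[[[0,0,-0.05],[0,0,0]],[[0,0,0],[0,0,0]],[[0,0,0],[0,0,0]],[[0,0,0],[0,0,0]],[[0,0,0],[0,0,0]]]' 7
python3 -m crank '[[[0,0,-2],[0,0,0]],[[0,0,-2.5],[0,0,0]],[[0,0,-2.5],[0,0,0]],[[0,0,-2.5],[0,0,0.05]],[[0,0,-1],[0,0,0.053]]]'
python3 go.py 0.450 -0.249 0.13 60.1
```

```text
clock: 5.9
tcp_pos: [0.4547, 0.2776, 0.0235]
orientation: [-0.653, -3.073, 0.0]
contact_force: [-0.1, -0.3, 0.4]
grip_width: 0.0697
gripper_force: 0.0
clock: 6.4
tcp_pos: [0.4558, 0.2782, 0.1309]
orientation: [0.813, 3.033, 0.004]
contact_force: [0.2, 0.3, 0.0]
grip_width: 0.0698
gripper_force: 0.0
t 6.4 shift cm [-2.588e+01 -4.593e+01 -3.000e-02] heading 59.97 tilt tool [ 0.0011 -0.0032  1.    ] n 11
turn about tool z rad -0.002 j7 0.45779472935580734
```

```bash
python3 -m crank '[[[-2.35,-4.17,0],[0,0,0]],[[-2.35,-4.17,0],[0,0,0]],[[-2.35,-4.17,0],[0,0,0]],[[-2.35,-4.17,0],[0,0,0]],[[-2.35,-4.17,0],[0,0,0]]]' 6
python3 -m crank '[[[-2.35,-4.17,0],[0,0,0]],[[-2.35,-4.17,0],[0,0,0]],[[-2.35,-4.17,0],[0,0,0]],[[-2.35,-4.17,0],[0,0,0]],[[-2.35,-4.17,0],[0,0,0]]]'
python3 -m crank '[[[-2,-3.4,0],[0,0,0]],[[-0.4,-0.8,0],[0,0,0]],[[0,0,0],[0,0,0]],[[0,0,0],[0,0,0]]]'
python3 go.py 0.450 -0.249 0.022 60.1
python3 - <<'E'
from h import *
p,d=optics.grab_frame("top");q,_=optics.grab_frame("side")
cv2.imwrite("pics/ts2.png",np.vstack([cv2.resize(p[130:330,130:530,::-1],None,fx=1.5,fy=1.5),cv2.resize(q[240:430,200:600,::-1],None,fx=1.5,fy=1.5)]))
C=cloud("top",d);v,u=np.mgrid[:480,:640]
t=((u-199)**2+(v-266)**2<28**2)&(C[...,2]>.05)&(C[...,2]<.075);print("cap",C[t][:,:2].mean(0),rect(C[t][:,:2]))
E
```

```text
clock: 6.9
tcp_pos: [0.4524, 0.0364, 0.1287]
orientation: [0.81, 3.035, 0.0]
contact_force: [2.1, 0.8, 0.7]
grip_width: 0.0604
gripper_force: 0.0
clock: 7.4
tcp_pos: [0.4503, -0.2029, 0.1287]
orientation: [0.81, 3.035, 0.0]
contact_force: [1.6, 1.2, 0.0]
grip_width: 0.0598
gripper_force: 0.0
clock: 7.8
tcp_pos: [0.4505, -0.2479, 0.1283]
orientation: [-0.808, -3.035, -0.001]
contact_force: [-0.2, -0.1, -1.0]
grip_width: 0.0599
gripper_force: 0.0
t 7.8 shift cm [-0.02 -0.13 10.63] heading 60.17 tilt tool [-1.2e-03 -6.0e-04  1.0e+00] n 3
turn about tool z rad 0.001 j7 1.6016253345432478
cap [0.45577692 0.27553715] (array([455.8, 276.2]), array([38.8, 38.8]), 15.5)
```

View pics/ts2.png

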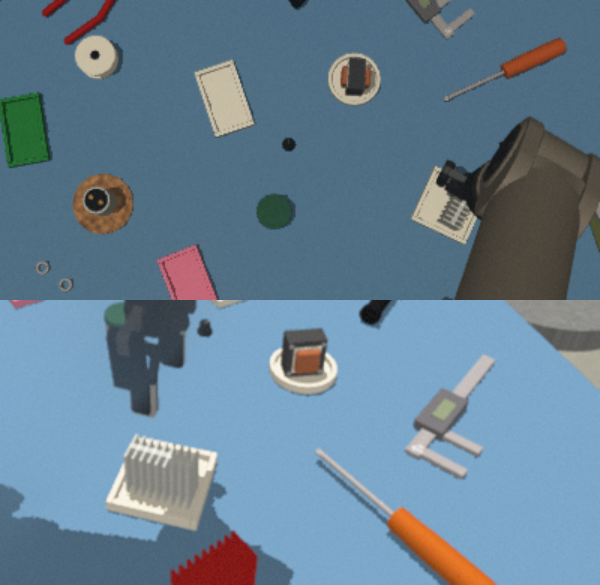

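The capacitor stands on the cork at (95,200) and the long nest at (224,98) is empty. The gripper is over the heat sink, so I descend.

```bash
python3 -m crank '[[[0,-0.13,3.4],[0,0,0]],[[0,0,3.4],[0,0,0]],[[0,0,2.5],[0,0,0]],[[0,0,1.2],[0,0,0]],[[0,0,0.1],[0,0,0]]]'
python3 -m crank '[[[0,0,0],[0,0,0]],[[0,0,0],[0,0,0]],[[0,0,0],[0,0,0]],[[0,0,0],[0,0,0]],[[0,0,0],[0,0,0]]]' 2 35
python3 -m crank '[[[0,0,0],[0,0,0]],[[0,0,-2],[0,0,0]],[[0,0,-3],[0,0,0]],[[0,0,-3],[0,0,0]],[[0,0,-2.5],[0,0,0]]]'
python3 go.py 0.6144 0.0972 0.13 108.7
```

```text
clock: 8.4
tcp_pos: [0.4493, -0.2491, 0.0215]
orientation: [-0.807, -3.033, -0.001]
contact_force: [-0.2, -0.5, 0.3]
grip_width: 0.0601
gripper_force: 0.0
clock: 8.9
tcp_pos: [0.451, -0.2508, 0.0239]
orientation: [0.81, 3.033, 0.0]
contact_force: [-1.1, 1.7, 6.8]
grip_width: 0.0298
gripper_force: 35.8
clock: 9.4
tcp_pos: [0.4498, -0.2507, 0.1294]
orientation: [0.811, 3.034, -0.0]
contact_force: [-0.1, -1.7, -2.5]
grip_width: 0.0297
gripper_force: 35.1
t 9.4 shift cm [ 3.09 38.36 -0.06] heading 60.08 tilt tool [ 1.e-03 -2.e-04  1.e+00] n 8
turn about tool z rad -0.849 j7 1.6092770164876706
```

```bash
python3 -m crank '[[[0.2,2.4,0],[0,0,0]],[[0.4,4.6,0],[0,0,0]],[[0.4,4.8,0],[0,0,0]],[[0.4,4.8,0],[0,0,0]],[[0.4,4.8,0],[0,0,0]]]'
python3 -m crank '[[[0.4,4.8,0],[0,0,0]],[[0.4,4.8,0],[0,0,0]],[[0.3,4.8,0],[0,0,0]],[[0.2,2.2,0],[0,0,0]],[[0,0.36,0],[0,0,-0.1]]]'
python3 -m crank '[[[0,0,0],[0,0,-0.14]],[[0,0,0],[0,0,-0.14]],[[0,0,0],[0,0,-0.14]],[[0,0,0],[0,0,-0.14]],[[0,0,0],[0,0,-0.14]]]'
python3 -m crank '[[[0,0,0],[0,0,-0.049]],[[0,0,0],[0,0,0]],[[0,0,0],[0,0,0]],[[0,0,0],[0,0,0]]]'
python3 go.py 0.6144 0.0972 0.026 108.7
python3 - <<'E'
from h import *
p,d=optics.grab_frame("top");q,_=optics.grab_frame("side")
cv2.imwrite("pics/ts3.png",np.vstack([cv2.resize(p[130:330,130:530,::-1],None,fx=1.5,fy=1.5),cv2.resize(q[110:310,200:600,::-1],None,fx=1.5,fy=1.5)]))
E
```

```text
clock: 9.9
tcp_pos: [0.5413, -0.0544, 0.1281]
orientation: [0.811, 3.035, 0.0]
contact_force: [1.8, -0.3, -0.9]
grip_width: 0.0297
gripper_force: 35.3
clock: 10.4
tcp_pos: [0.6148, 0.1024, 0.1275]
orientation: [0.646, 3.074, 0.003]
contact_force: [-0.8, -0.5, -3.2]
grip_width: 0.0295
gripper_force: 35.3
clock: 10.9
tcp_pos: [0.6138, 0.0965, 0.1277]
orientation: [0.443, -3.11, 0.001]
contact_force: [-0.8, -0.2, -0.7]
grip_width: 0.0293
gripper_force: 35.3
clock: 11.3
tcp_pos: [0.6141, 0.0972, 0.1276]
orientation: [0.509, -3.1, 0.0]
contact_force: [-0.9, -0.7, -1.2]
grip_width: 0.0301
gripper_force: 35.3
t 11.3 shift cm [-0.03 -0.   10.16] heading 108.67 tilt tool [-2.e-04  2.e-04  1.e+00] n 3
turn about tool z rad -0.001 j7 1.6736036146675741
```

View pics/ts3.png

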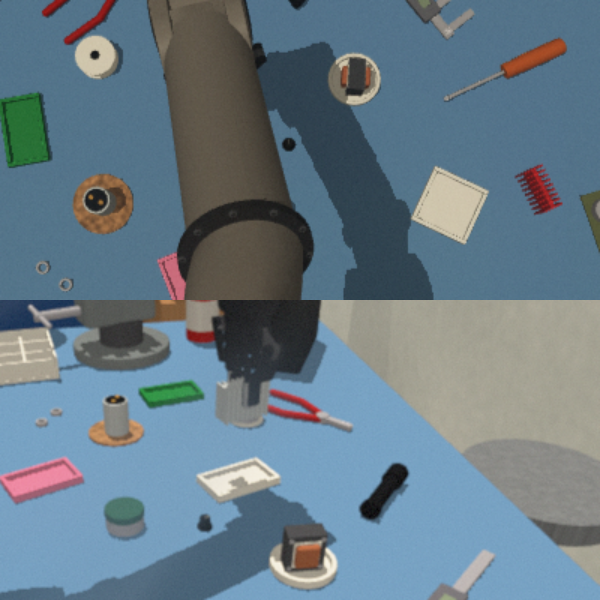

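The heat sink hangs upright at (240,400), directly above the empty long nest. Lower it.

```bash
python3 -m crank '[[[0,0,3],[0,0,0]],[[0,0,3],[0,0,0]],[[0,0,2.4],[0,0,0]],[[0,0,1.2],[0,0,0]],[[0,0,0.4],[0,0,0]]]'
python3 -m crank '[[[0,0,0.2],[0,0,0]],[[0,0,0.15],[0,0,0]],[[0,0,0],[0,0,0]]]'
```

```text
clock: 11.9
tcp_pos: [0.6134, 0.0974, 0.0263]
orientation: [0.511, -3.097, 0.0]
contact_force: [0.6, -0.1, -1.5]
grip_width: 0.0296
gripper_force: 35.2
clock: 12.2
tcp_pos: [0.6149, 0.0976, 0.025]
orientation: [-0.511, 3.098, 0.0]
contact_force: [-0.1, 0.5, -1.7]
grip_width: 0.0296
gripper_force: 35.2
```

```bash
python3 -m crank '[[[0,0,0.15],[0,0,0]],[[0,0,0.1],[0,0,0]],[[0,0,0],[0,0,0]]]'
```

```text
clock: 12.5
tcp_pos: [0.615, 0.0976, 0.0239]
orientation: [-0.511, 3.098, 0.0]
contact_force: [-4.7, -0.6, 14.8]
grip_width: 0.0296
gripper_force: 37.2
```

```bash
python3 -m crank '[[[0,0,-0.05],[0,0,0]],[[0,0,0],[0,0,0]],[[0,0,0],[0,0,0]],[[0,0,0],[0,0,0]],[[0,0,0],[0,0,0]]]' 6
python3 -m crank '[[[0,0,-2],[0,0,0]],[[0,0,-2.5],[0,0,0]],[[0,0,-2.5],[0,0,0]],[[0,0,-2.5],[0,0,0.1]],[[0,0,-1],[0,0,0.14]]]' 7
python3 -m crank '[[[0,0,0],[0,0,0.14]],[[0,0,0],[0,0,0.14]],[[0,0,0],[0,0,0.14]],[[0,0,0],[0,0,0.14]],[[0,0,0],[0,0,0.14]]]'
python3 -m crank '[[[0,0,0],[0,0,0.14]],[[0,0,0],[0,0,0.14]],[[0,0,0],[0,0,0.14]],[[0,0,0],[0,0,0.14]],[[0,0,0],[0,0,0.14]]]'
python3 -m crank '[[[0,0,0],[0,0,0.14]],[[0,0,0],[0,0,0.1]],[[0,0,0],[0,0,0]],[[0,0,0],[0,0,0]]]'
python3 - <<'E'
from h import *
p,d=optics.grab_frame("top"); C=cloud("top",d);v,u=np.mgrid[:480,:640]
f=np.load("top0.npz")
for p,d in((f["p"],f["d"]),(p,d)):
    C=cloud("top",d);hsv=cv2.cvtColor(p,cv2.COLOR_RGB2HSV)
    near=((u-366)**2+(v-182)**2<22**2)
    t=near&(hsv[...,2]<75)&(C[...,2]>.049)
    # red-orange winding seen on either side gives y axis too
    w=ray("top",np.c_[u[t],v[t]],.056); print(t.sum(),w.mean(0).round(4),rect(w)); e,V=np.linalg.eigh(np.cov(w.T)); print("pca",np.degrees(np.arctan2(V[1,1],V[0,1])))
E
python3 go.py 0.6413 -0.0988 0.13 0
```

```text
clock: 13.0
tcp_pos: [0.6142, 0.0974, 0.0219]
orientation: [0.512, -3.1, 0.0]
contact_force: [0.9, -0.1, -0.3]
grip_width: 0.0604
gripper_force: 0.0
clock: 13.5
tcp_pos: [0.6155, 0.0975, 0.1297]
orientation: [-0.129, 3.135, 0.002]
contact_force: [-0.0, 0.2, 0.0]
grip_width: 0.0698
gripper_force: 0.0
clock: 14.0
tcp_pos: [0.6141, 0.0974, 0.127]
orientation: [-0.956, -2.992, 0.0]
contact_force: [-0.1, 0.9, 0.0]
grip_width: 0.0697
gripper_force: 0.0
clock: 14.5
tcp_pos: [0.6141, 0.0975, 0.127]
orientation: [-1.924, -2.483, 0.0]
contact_force: [-0.5, 0.4, -0.2]
grip_width: 0.0699
gripper_force: 0.0
clock: 14.9
tcp_pos: [0.6141, 0.0976, 0.127]
orientation: [-2.198, -2.245, 0.0]
contact_force: [-0.8, -0.0, 0.8]
grip_width: 0.07
gripper_force: 0.0
232 [ 0.641  -0.0994] (array([640.6, -99.3]), array([24.1, 46.8]), -0.5)
pca 175.86713662560854
225 [ 0.6409 -0.0991] (array([640., -99.]), array([23.3, 49.1]), -4.9)
pca 176.04982750897943
t 14.95 shift cm [-19.68   2.31  -0.3 ] heading 1.18 tilt tool [0.e+00 1.e-04 1.e+00] n 5
turn about tool z rad 0.021 j7 0.07519561328554585
```

```bash
python3 -m crank '[[[-4,0.46,0],[0,0,0]],[[-4.5,0.5,0],[0,0,0]],[[-4.5,0.5,0],[0,0,0]],[[-4.5,0.5,0],[0,0,0]],[[-2.2,0.3,0],[0,0,0.09]]]'
python3 -m crank '[[[0,0,0],[0,0,0]],[[0,0,0],[0,0,0]],[[0,0,0],[0,0,0]]]'
python3 go.py 0.6408 -0.0992 0.022 -4
python3 - <<'E'
from h import *
q,_=optics.grab_frame("side");p,d=optics.grab_frame("top")
cv2.imwrite("pics/s4.png",np.hstack([cv2.resize(q[180:330,320:520,::-1],None,fx=2,fy=2),cv2.resize(p[130:280,230:430,::-1],None,fx=2,fy=2)]))
E
```

```text
clock: 15.45
tcp_pos: [0.6399, -0.1053, 0.1278]
orientation: [2.304, 2.133, -0.001]
contact_force: [-0.4, -0.1, -0.7]
grip_width: 0.0703
gripper_force: 0.0
clock: 15.75
tcp_pos: [0.6404, -0.0971, 0.1268]
orientation: [-2.295, -2.143, -0.001]
contact_force: [0.9, 0.5, -0.8]
grip_width: 0.0702
gripper_force: 0.0
t 15.75 shift cm [-0.22  0.06 10.48] heading -3.91 tilt tool [-1.3e-03  5.0e-04  1.0e+00] n 3
turn about tool z rad 0.001 j7 0.3158688966946772
```

View pics/s4.png

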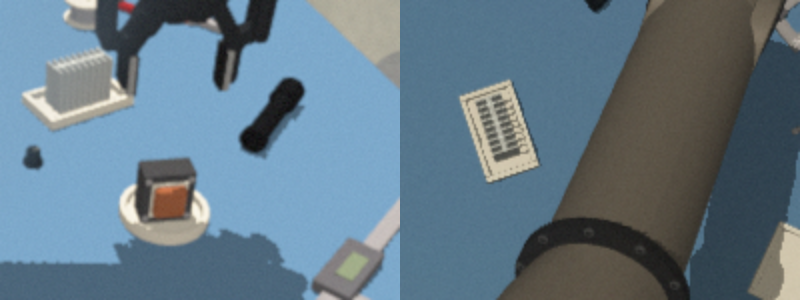

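The heat sink stands lengthwise inside the long nest (top crop, (500,130)), and the fingers straddle the transformer at (165,190).

```bash
python3 -m crank '[[[-0.2,0.06,3.4],[0,0,0]],[[0,0,3.3],[0,0,0]],[[0,0,2.4],[0,0,0]],[[0,0,1.2],[0,0,0]],[[0,0,0.1],[0,0,0]]]'
python3 -m crank '[[[0,0,0],[0,0,0]],[[0,0,0],[0,0,0]],[[0,0,0],[0,0,0]],[[0,0,0],[0,0,0]],[[0,0,0],[0,0,0]]]' 3.5 60
python3 -m crank '[[[0,0,0],[0,0,0]],[[0,0,-2],[0,0,0]],[[0,0,-3],[0,0,0]],[[0,0,-3],[0,0,0]],[[0,0,-2.5],[0,0,0]]]'
python3 go.py 0.4538 -0.2394 0.13 -25
```

```text
clock: 16.35
tcp_pos: [0.6399, -0.1, 0.0217]
orientation: [-2.297, -2.14, 0.002]
contact_force: [-0.4, 0.4, -0.1]
grip_width: 0.0701
gripper_force: 0.0
clock: 16.85
tcp_pos: [0.6421, -0.1015, 0.0248]
orientation: [2.299, 2.139, 0.003]
contact_force: [-1.4, 0.2, 7.1]
grip_width: 0.045
gripper_force: 62.8
clock: 17.35
tcp_pos: [0.6404, -0.1011, 0.1293]
orientation: [-2.3, -2.14, 0.0]
contact_force: [0.5, 0.9, -2.8]
grip_width: 0.045
gripper_force: 62.6
t 17.35 shift cm [-15.14 -17.62  -0.06] heading -4.13 tilt tool [-1.e-04  2.e-04  1.e+00] n 5
turn about tool z rad 0.364 j7 0.3180873977821138
```

```bash
python3 -m crank '[[[-1.9,-2.2,0],[0,0,0]],[[-3.1,-3.6,0],[0,0,0]],[[-3.1,-3.6,0],[0,0,0]],[[-3.1,-3.6,0],[0,0,0]],[[-2.7,-3.1,0],[0,0,0]]]'
python3 -m crank '[[[-1.24,-1.52,0],[0,0,0.1]],[[0,0,0],[0,0,0.14]],[[0,0,0],[0,0,0.12]],[[0,0,0],[0,0,0]],[[0,0,0],[0,0,0]]]'
python3 go.py 0.4538 -0.2394 0.027 -25
python3 - <<'E'
from h import *
q,_=optics.grab_frame("side")
cv2.imwrite("pics/s5.png",cv2.resize(q[220:440,200:480,::-1],None,fx=2,fy=2))
E
```

```text
clock: 17.85
tcp_pos: [0.4673, -0.2293, 0.128]
orientation: [-2.3, -2.138, 0.001]
contact_force: [0.1, 0.5, -4.1]
grip_width: 0.0449
gripper_force: 62.7
clock: 18.35
tcp_pos: [0.4539, -0.2392, 0.128]
orientation: [-2.643, -1.698, 0.0]
contact_force: [-0.2, 0.1, -3.6]
grip_width: 0.0452
gripper_force: 62.9
t 18.35 shift cm [-0.03  0.   10.1 ] heading -24.55 tilt tool [0.e+00 5.e-04 1.e+00] n 3
turn about tool z rad 0.008 j7 0.31566369885636203
```

View pics/s5.png

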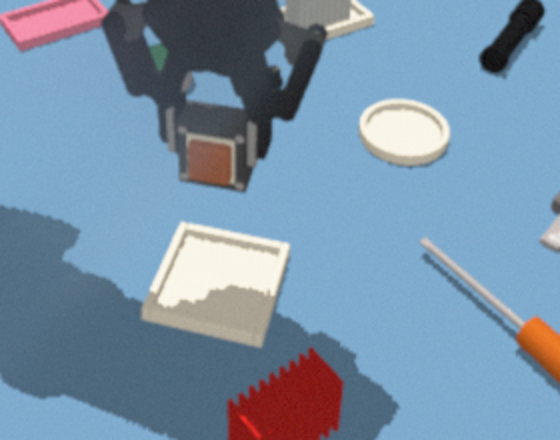

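The transformer hangs upright at (215,145) above the empty square nest at (218,285). Lower it.

```bash
python3 -m crank '[[[0,0,3],[0,0,0]],[[0,0,3],[0,0,0]],[[0,0,2.4],[0,0,0]],[[0,0,1.2],[0,0,0]],[[0,0,0.4],[0,0,0]]]'
python3 -m crank '[[[0,0,0.2],[0,0,0]],[[0,0,0],[0,0,0]],[[0,0,0],[0,0,0]]]'
```

```text
clock: 18.9
tcp_pos: [0.4536, -0.2393, 0.0272]
orientation: [-2.644, -1.694, 0.002]
contact_force: [-0.4, 0.1, -3.9]
grip_width: 0.0449
gripper_force: 62.5
clock: 19.2
tcp_pos: [0.4549, -0.2398, 0.027]
orientation: [2.645, 1.693, 0.002]
contact_force: [-0.1, -0.9, -3.4]
grip_width: 0.0455
gripper_force: 62.5
```

```bash
python3 -m crank '[[[0,0,0.15],[0,0,0]],[[0,0,0.1],[0,0,0]],[[0,0,0],[0,0,0]]]'
python3 -m crank '[[[0,0,0.1],[0,0,0]],[[0,0,0],[0,0,0]],[[0,0,0],[0,0,0]]]'
```

```text
clock: 19.5
tcp_pos: [0.4547, -0.2396, 0.0248]
orientation: [2.646, 1.694, 0.003]
contact_force: [-2.4, 2.1, 9.5]
grip_width: 0.0453
gripper_force: 64.3
clock: 19.8
tcp_pos: [0.4547, -0.2397, 0.0247]
orientation: [-2.646, -1.693, -0.004]
contact_force: [-5.1, 3.6, 24.3]
grip_width: 0.045
gripper_force: 66.1
```

```bash
python3 -m crank '[[[0,0,-0.1],[0,0,0]],[[0,0,0],[0,0,0]],[[0,0,0],[0,0,0]],[[0,0,0],[0,0,0]],[[0,0,0],[0,0,0]]]' 7
python3 -m crank '[[[0,0,-2],[0,0,0]],[[0,0,-2.5],[0,0,0]],[[0,0,-2.5],[0,0,0]],[[0,0,-2.5],[0,0,0]],[[0,0,-1],[0,0,0]]]'
python3 -m crank '[[[0,0,0],[0,0,0]],[[0,0,0],[0,0,0]]]'
python3 go.py 0.455 0.277 0.13
```

```text
clock: 20.3
tcp_pos: [0.4541, -0.2395, 0.0234]
orientation: [-2.646, -1.694, 0.0]
contact_force: [-0.8, 0.6, 0.6]
grip_width: 0.0701
gripper_force: 0.0
clock: 20.8
tcp_pos: [0.455, -0.2401, 0.1304]
orientation: [2.644, 1.692, 0.003]
contact_force: [0.2, 0.2, 0.3]
grip_width: 0.0702
gripper_force: 0.0
clock: 21.0
tcp_pos: [0.4538, -0.2391, 0.1278]
orientation: [-2.645, -1.694, 0.001]
contact_force: [-0.4, 0.6, 0.7]
grip_width: 0.0698
gripper_force: 0.0
t 21.0 shift cm [ 46.92 -21.48  -0.19] heading -24.73 tilt tool [-1.e-04  9.e-04  1.e+00] n 11
```

```bash
python3 -m crank '[[[4.3,-1.97,0],[0,0,0]],[[4.3,-1.97,0],[0,0,0]],[[4.3,-1.97,0],[0,0,0]],[[4.3,-1.97,0],[0,0,0]],[[4.3,-1.97,0],[0,0,0]]]'
python3 -m crank '[[[4.3,-1.97,0],[0,0,0]],[[4.3,-1.97,0],[0,0,0]],[[4.3,-1.97,0],[0,0,0]],[[4.3,-1.97,0],[0,0,0]],[[4.3,-1.97,0],[0,0,0]]]'
python3 -m crank '[[[3,-1.4,0],[0,0,0]],[[0.92,-0.38,0],[0,0,0]],[[0,0,0],[0,0,0]],[[0,0,0],[0,0,0]]]'
python3 go.py 0.455 0.277 0.022
python3 - <<'E'
from h import *
p,d=optics.grab_frame("top");q,_=optics.grab_frame("side")
cv2.imwrite("pics/ts6.png",np.vstack([cv2.resize(p[130:330,130:530,::-1],None,fx=1.5,fy=1.5),cv2.resize(q[110:310,180:580,::-1],None,fx=1.5,fy=1.5)]))
import m; m.measure(p,d)
E
```

```text
clock: 21.5
tcp_pos: [0.4536, -0.0013, 0.1275]
orientation: [-2.646, -1.693, 0.003]
contact_force: [0.9, 0.1, -0.4]
grip_width: 0.07
gripper_force: 0.0
clock: 22.0
tcp_pos: [0.4541, 0.2351, 0.1273]
orientation: [2.646, 1.694, -0.003]
contact_force: [1.0, -0.6, 0.5]
grip_width: 0.07
gripper_force: 0.0
clock: 22.4
tcp_pos: [0.4553, 0.2745, 0.1278]
orientation: [2.647, 1.691, -0.003]
contact_force: [0.3, -0.8, -0.3]
grip_width: 0.0698
gripper_force: 0.0
t 22.4 shift cm [ 0.24 -0.13 10.58] heading -24.85 tilt tool [2.3e-03 3.0e-04 1.0e+00] n 3
long rect [613.4  96.9] [ 62.4 107.4] 18.7 circ ((614.0333862304688, 96.01155090332031), 60.61368179321289)
  part 359 z [0.0392 0.0522 0.0572] mean [0.6138 0.0971] rect [613.5  96.9] [29.4 65.2] 18.8
round rect [643.  -98.7] [79.3 80.5] 0.1 circ ((643.6832885742188, -98.96940612792969), 41.55945587158203)
square rect [ 453.7 -239.3] [90.1 91.7] -25.5 circ ((454.00482177734375, -238.56503295898438), 62.45438766479492)
  part 370 z [0.0427 0.0542 0.0587] mean [ 0.4544 -0.2362] rect [ 454.6 -237.9] [42.6 46.1] -24.3
cork 707 mean [0.4491 0.2666] circ ((454.80169677734375, 276.9605407714844), 44.46968078613281) z 0.0042
tin 429 mean [0.4421 0.0216] circ ((442.133056640625, 21.515993118286133), 25.68954849243164) z 0.029
spool 558 mean [0.675  0.2891] circ ((675.2382202148438, 288.923095703125), 30.184833526611328) z 0.0297
```

View pics/ts6.png

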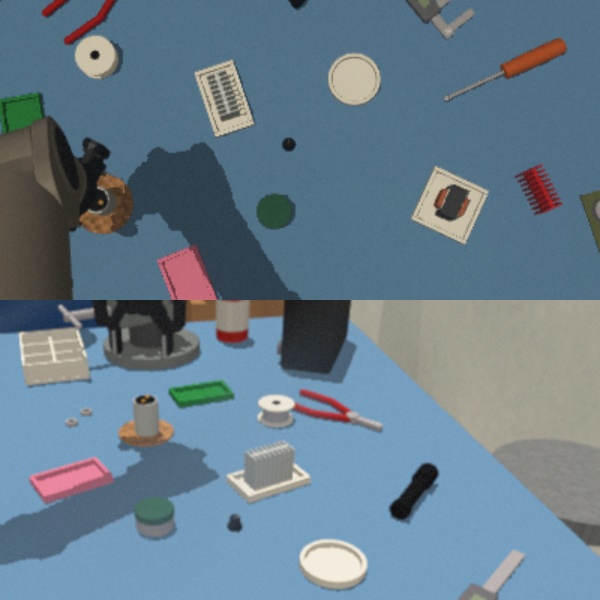

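The heat sink at (224,98) and the transformer at (451,203) sit within about 2 mm of their nest centres, and the round nest at (354,79) is empty. Pick up the capacitor.

```bash
python3 -m crank '[[[0.15,-0.1,3.4],[0,0,0]],[[0,0,3.4],[0,0,0]],[[0,0,2.4],[0,0,0]],[[0,0,1.2],[0,0,0]],[[0,0,0.15],[0,0,0]]]'
python3 -m crank '[[[0,0,0],[0,0,0]],[[0,0,0],[0,0,0]],[[0,0,0],[0,0,0]],[[0,0,0],[0,0,0]],[[0,0,0],[0,0,0]]]' 3 35
python3 -m crank '[[[0,0,0],[0,0,0]],[[0,0,-2],[0,0,0]],[[0,0,-3],[0,0,0]],[[0,0,-3],[0,0,0]],[[0,0,-2.5],[0,0,0]]]'
python3 go.py 0.6440 -0.0987 0.13
```

```text
clock: 23.0
tcp_pos: [0.4549, 0.2766, 0.0222]
orientation: [2.647, 1.691, -0.004]
contact_force: [-0.5, 0.0, 0.0]
grip_width: 0.0699
gripper_force: 0.0
clock: 23.5
tcp_pos: [0.4563, 0.2786, 0.0245]
orientation: [-2.646, -1.693, -0.004]
contact_force: [-1.3, -2.3, 7.4]
grip_width: 0.0392
gripper_force: 35.2
clock: 24.0
tcp_pos: [0.4555, 0.2785, 0.1301]
orientation: [-2.646, -1.693, -0.002]
contact_force: [-0.2, 0.8, -2.1]
grip_width: 0.039
gripper_force: 35.6
t 24.0 shift cm [-2.636e+01  3.291e+01 -2.000e-02] heading -24.76 tilt tool [-1.5e-03 -4.0e-04  1.0e+00] n 9
```

```bash
python3 -m crank '[[[-1.5,1.9,0],[0,0,0]],[[-2.95,3.69,0],[0,0,0]],[[-2.95,3.69,0],[0,0,0]],[[-2.95,3.69,0],[0,0,0]],[[-2.95,3.69,0],[0,0,0]]]'
python3 -m crank '[[[-2.95,3.69,0],[0,0,0]],[[-2.95,3.69,0],[0,0,0]],[[-2.95,3.69,0],[0,0,0]],[[-2.95,3.69,0],[0,0,0]],[[-1.2,1.5,0],[0,0,0]]]'
python3 -m crank '[[[0,0,0],[0,0,0]],[[0,0,0],[0,0,0]],[[0,0,0],[0,0,0]]]'
python3 go.py 0.6440 -0.0987 0.026
```

```text
clock: 24.5
tcp_pos: [0.5515, 0.0865, 0.1288]
orientation: [-2.645, -1.695, -0.002]
contact_force: [1.9, 0.5, -1.5]
grip_width: 0.0394
gripper_force: 35.6
clock: 25.0
tcp_pos: [0.6452, -0.1043, 0.1293]
orientation: [2.647, 1.685, 0.001]
contact_force: [-0.8, -0.7, -0.9]
grip_width: 0.0391
gripper_force: 35.7
clock: 25.3
tcp_pos: [0.6438, -0.0963, 0.128]
orientation: [-2.643, -1.696, -0.0]
contact_force: [0.1, 0.8, -1.1]
grip_width: 0.0393
gripper_force: 35.7
t 25.3 shift cm [-0.22  0.13 10.2 ] heading -24.63 tilt tool [-0.001   0.0011  1.    ] n 3
```

```bash
python3 -m crank '[[[-0.1,0.1,3],[0,0,0]],[[0,0,3],[0,0,0]],[[0,0,2.4],[0,0,0]],[[0,0,1.2],[0,0,0]],[[0,0,0.4],[0,0,0]]]'
python3 -m crank '[[[0,0,0.2],[0,0,0]],[[0,0,0.1],[0,0,0]],[[0,0,0],[0,0,0]],[[0,0,0],[0,0,0]]]'
```

```text
clock: 25.8
tcp_pos: [0.6438, -0.0981, 0.027]
orientation: [-2.643, -1.695, 0.002]
contact_force: [-0.2, 0.9, -1.5]
grip_width: 0.0389
gripper_force: 35.7
clock: 26.2
tcp_pos: [0.6451, -0.0998, 0.0259]
orientation: [2.645, 1.693, 0.002]
contact_force: [0.6, -0.8, -0.8]
grip_width: 0.0392
gripper_force: 35.7
```

```bash
python3 -m crank '[[[0,0,0.15],[0,0,0]],[[0,0,0],[0,0,0]],[[0,0,0],[0,0,0]]]'
python3 -m crank '[[[0,0,0.08],[0,0,0]],[[0,0,0],[0,0,0]],[[0,0,0],[0,0,0]]]'
```

```text
clock: 26.5
tcp_pos: [0.6451, -0.0999, 0.0246]
orientation: [2.646, 1.693, 0.002]
contact_force: [-1.4, 0.0, 6.0]
grip_width: 0.0392
gripper_force: 36.2
clock: 26.8
tcp_pos: [0.6452, -0.0999, 0.0245]
orientation: [2.646, 1.693, 0.002]
contact_force: [-4.0, 0.9, 12.3]
grip_width: 0.0398
gripper_force: 36.9
```

Contact. Release, rise, swing clear and check.

```bash
python3 -m crank '[[[0,0,-0.05],[0,0,0]],[[0,0,0],[0,0,0]],[[0,0,0],[0,0,0]],[[0,0,0],[0,0,0]],[[0,0,0],[0,0,0]]]' 7
python3 -m crank '[[[0,0,-2],[0,0,0]],[[0,0,-2.5],[0,0,0]],[[0,0,-2.5],[0,0,0]],[[0,0,-2.5],[0,0,0]],[[0,0,-3],[0,0,0]]]'
python3 -m crank '[[[3,-3.5,-1],[0,0,0]],[[3,-3.5,-1],[0,0,0]],[[3,-3.5,-1],[0,0,0]],[[3,-3.5,-1],[0,0,0]],[[3,-3.5,-1],[0,0,0]]]'
python3 -m crank '[[[3,-3.5,0],[0,0,0]],[[3,-3.5,0],[0,0,0]],[[3,-3.5,0],[0,0,0]],[[0,0,0],[0,0,0]],[[0,0,0],[0,0,0]]]'
python3 - <<'E'
from h import *
p,d=optics.grab_frame("top");q,_=optics.grab_frame("side")
cv2.imwrite("pics/ts7.png",np.vstack([cv2.resize(p[130:330,130:530,::-1],None,fx=1.5,fy=1.5),cv2.resize(q[180:380,180:580,::-1],None,fx=1.5,fy=1.5)]))
import m; m.measure(p,d)
E
```

```text
clock: 27.3
tcp_pos: [0.6445, -0.0997, 0.0231]
orientation: [-2.646, -1.694, 0.0]
contact_force: [0.1, -0.3, 0.1]
grip_width: 0.0702
gripper_force: 0.0
clock: 27.8
tcp_pos: [0.644, -0.0996, 0.1486]
orientation: [-2.645, -1.693, 0.002]
contact_force: [0.3, -0.5, -0.5]
grip_width: 0.0701
gripper_force: 0.0
clock: 28.3
tcp_pos: [0.5474, 0.1113, 0.1986]
orientation: [-2.646, -1.693, -0.0]
contact_force: [1.5, 1.0, 0.6]
grip_width: 0.0701
gripper_force: 0.0
clock: 28.8
tcp_pos: [0.4902, 0.2366, 0.1982]
orientation: [2.643, 1.698, -0.0]
contact_force: [0.3, -1.4, 0.9]
grip_width: 0.0701
gripper_force: 0.0
long rect [613.8  97.3] [ 62.4 106.7] 18.5 circ ((614.0333862304688, 96.01155090332031), 60.61368179321289)
  part 358 z [0.0395 0.0514 0.0563] mean [0.6138 0.097 ] rect [613.8  97.1] [29.3 66.3] 18.8
round rect [643.  -98.7] [79.3 80.5] 0.1 circ ((643.6847534179688, -98.94631958007812), 41.56501388549805)
  part 290 z [0.0525 0.0604 0.0641] mean [ 0.642  -0.1003] rect [ 643.5 -100.8] [38.6 38.7] 89.3
square rect [ 453.6 -239.3] [90.4 91.3] -25.0 circ ((453.5792541503906, -238.7340850830078), 61.68254089355469)
  part 372 z [0.0429 0.0541 0.0588] mean [ 0.4545 -0.2361] rect [ 454.7 -237.4] [41.8 46.6] -23.9
cork 610 mean [0.4542 0.2583] circ ((453.7544860839844, 267.59625244140625), 42.92997741699219) z 0.0041
tin 429 mean [0.442  0.0216] circ ((442.133056640625, 21.515993118286133), 25.68954849243164) z 0.0289
spool 555 mean [0.675 0.289] circ ((675.2347412109375, 288.92578125), 30.185060501098633) z 0.03
```

View pics/ts7.png

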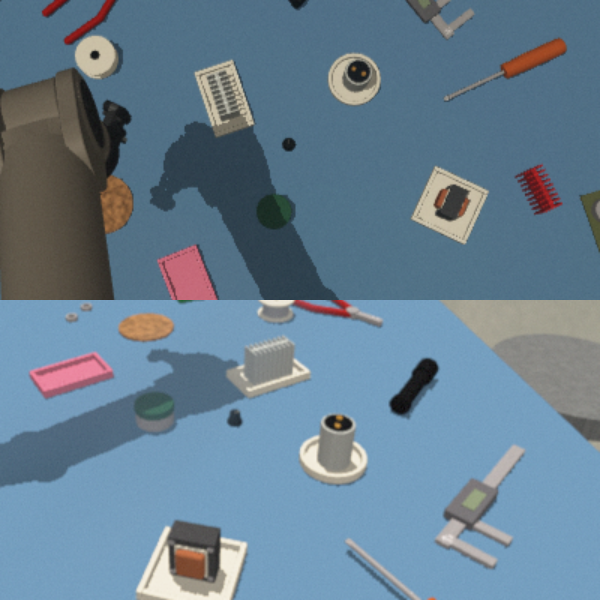

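All three parts stand centred and upright in their nests: capacitor (357,75), heat sink (224,98), transformer (451,203). The tin and spool have not moved.

```bash
python3 -c "
from bench import r
print(r.hand_in())"
```

```text
the job is handed in; nothing more can be done
None
```

The job is handed in at about 29 s of the 115 s, though no verdict came back: after the capacitor's stop on the cork disc, the last images showed all three parts upright and released within about 3 mm of their nests' centres, with the tin and spool unmoved.

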